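# Put the sanding-block tote away behind the lip of its sloping rack

## Robot

A 7-joint arm with a two-finger parallel gripper is mounted at the origin on the work surface; the furniture and walls round the work are solid. World frame = base frame: x ahead of the robot, y to its left, z up, the work surface at z = 0. Lengths are in mm, angles in rad, forces in N, time in s.
With the tool pointing down it reaches from about 400 to 850 mm from the base axis. Payload 6.9 kg.
Tool frame: the origin (TCP) lies on the centre line of the jaws, within the pads' length; the fingertips stand manip.tcp_to_tips ahead of it and the grasp point (between the pads) lies 3 mm ahead of it (manip.tcp_to_tips is the distance from the TCP to the fingertips, in mm); z points along the fingers, y is the line along which they close (so a half turn about z gives the same grasp; the last joint's range is limited). The gripper opens to 85 mm and grips with 20 to 120 N. Pads are 22 mm wide; open, the fingers measure 114 mm over their backs; the gripper's body (76 mm by 85 mm) begins 54 mm behind the grasp point. The pads swing forward as they close: fully open they stand 13 mm farther back than shut.
Start: joints at [-1.139, 0.507, -0.238, 1.5, 0.126, 1.149, -0.155], TCP at [200.06, 592.104, 229.475] pointing down, gripper open.
Joint ranges: [-3.08, 3.08], [-0.24, 2.05], [-1.43, 1.35], [0, 2.5], [-1.52, 4.66], [0.17, 1.96], [-2.89, 2.89]. Speed limits (rad/s): [2.39, 2.39, 3.14, 3.14, 3.14, 3.14, 3.14].

## Interface

Orientations are given as a unit quaternion [x, y, z, w].
In Python, from plant import manip gives the robot as it stands.
- The arm moves only by the shell command python3 -m pendant 'ROWS' [FORCE]. ROWS is JSON, a list of rows, each a list of 3 entries, a list of its own where there are three numbers: the shift along the world's x, y, z in units of 25 mm (1.0 is 25 mm), then the turn about the world's z in units of 6 degrees (1.0 is 6 degrees), then the opening, from 0 (shut) to 1 (fully open). A call has 1 to 10 rows; each row shifts and turns the commanded pose from where the row before left it; what a row does not reach is not made up. A row lasts 1/12 s, in which the tool goes at most 41.7 mm and 7.16 degrees, less where a joint would pass 70% of its speed; a pose out of reach is approached as far as the arm can. A call is refused whole if a number of a shift passes 1 or a number of a turn 1, either way. A call with a gripper value outside its range is refused whole. The fingers move at their own pace and stop on an object; FORCE is the grip in N (left out, the last holds). Time passes only in rows, so rows that do not move let the fingers close. It gives the time, the measured TCP pose, the force, the opening and the grip force at its end, in the units of the state.
- manip.observe(): the state, without advancing time (a new reading comes with each control period).
- manip.capture(name): name is "scene" or "top" or "wrist"; returns a dict with "image" (400x640x3 uint8, red, green, blue), "z_map" (400x640 float32, mm along the optical axis (not along the pixel's ray), 0 where there is no reading), "fov_y" (degrees; the focal length in pixels is half the picture's height over the tangent of half this angle, whatever the lens; pixels are square), "cx", "cy" (the principal point, pixels), "k1" (the pictures are not rectified: a ray, as slopes to the right and down, at radius r is drawn at 1 + k1 r^2 times it, then the intrinsics apply), "xyz" and "orientation" of the camera in the world; the wrist camera has in their place "hand_eye" (4x4, takes a point from camera to tool coordinates, whose origin is the TCP and whose axes are the flange's). Camera axes: x right, y down, z forward; pixel columns grow to the right and rows downward; lengths in mm; the calibration is good to about 2 mm. A picture is of the moment at which its call begins: read the wrist's pose just before it.
- manip.finish_job(): hands the job in; it is judged then, once.
The state is a dict: "time": time; "q": joint angles; "joint_velocities": joint speeds; "joint_efforts": joint torques, N m; "tcp_pos": TCP position; "tool_rot": TCP orientation; "ft_force": force on the tool from outside, world axes, zero at the start; "wrist_torque": the same for the moment, N m; "width": finger opening in mm; "grasp_force": force on a finger pad.
Only numpy, scipy, OpenCV 4.12 (cv2) and the standard library are available. Lean on these libraries where they do the work, as an engineer would, in place of code of your own. Each camera call takes 0.05 s, during which the arm holds its last target. There are 200 camera calls.

## Task

Put the cork sanding block into the blue tote, beside the brown block that is in it already, and put the tote away in its sloping rack. Push it (do not lift it) up the ramp by its labelled end until the bottom edge of that end has dropped behind the aluminium lip and it lies flat on the deck, and push gently: never more than 20 newtons, so stop as soon as it meets the rubber end buffer. Leave the green block where it lies.

Things in the scene. Friction and masses are not known exactly. Their poses are not given: they have to be found in the camera images.
- rack_deck: Plywood rack fixed to the bench; its plane deck rises at 12 degrees (0.209 rad) from the bench. Origin: middle of the deck's lower edge, on its surface, at bench height. x runs up the slope along the surface, y across, z square to the deck. Deck 282 mm long; lane between its cheeks 137 mm wide; cheeks 10 mm thick, 24 mm above the deck, low black knobs outside.
- rack_mouth (a point): Point on the bench 76 mm in front of the deck's lower edge (x level, pointing to the deck): mouth of the two flared plywood guides, 26 mm high and splayed 13 degrees, 170 mm apart here, which lead the tote into the lane.
- lip_middle (a point): Deck surface at x = 120 mm, where the lip's upright uphill face would stand at its middle setting. Aluminium strip across the deck: a wedge rising 0 to 7 mm over 45 mm, then a square step down. Lip and end buffer are one frame, clamped anywhere up to 14 mm uphill or downhill of this point; that setting is not measured and must be felt or seen. Axes as the deck.
- buffer_middle (a point): Where the black rubber end buffer's face would be at the middle setting, 122.5 mm uphill of the lip, 18 mm above the deck (it shifts with the lip, unmeasured). A tote resting on the lip has 2.5 mm of play to it. Sprung: 3 N per mm for 7 mm, then a hard stop. Axes as the deck.
- tote: Open blue plastic tote, 120 mm (its x) by 130 mm (y) by 55 mm high, walls and floor 4 mm, on the bench before the ramp, its +x end (nose) in the mouth of the guides, up to 7 mm and 0.08 rad off the lane's axis. Origin: centre of its underside; x points from its near end (white label) to its nose, z up. 0.24 to 0.43 kg empty; pushing it up takes about 3 to 9 N.
- tote_heel (a point): Middle of the tote's near bottom edge, 60 mm behind the tote's origin, at the foot of the labelled near wall that is pushed and that must drop behind the lip. Same axes as the tote.
- cork_block_mid (a point): Centre of the tan cork sanding block, 36 mm (x) by 60 mm (y) by 26 mm high, 0.05 kg, lying on the bench, either in front on the right or at the back, on the far side of the tote (it and the green block may be exchanged).
- brown_block_mid (a point): Centre of the dark brown rubber sanding block, 40 by 52 mm and 22 mm high, lying in the tote along its +y wall (its 52 mm side along the tote's x), so the -y half of the tote is free.
- green_block_mid (a point): Centre of the green hone block, 36 mm (x) by 82 mm (y) by 20 mm high, lying on the bench; a bystander.
Not all that is in view belongs to the job. There is more than one size of the part that bears cork_block_mid; the job needs the smaller.

How it is judged:
By the outcome, as a careful person would: the job done as asked, in the order asked, and still so for the second after the job is handed in, with the robot touching nothing.
It also fails if it takes over 61 s, if anything falls off the work surface, if the arm or the gripper's body presses on something with over 40 N, if the wrist force passes 120 N, or if a joint passes its speed limit or range.

## Working session

There is one attempt and no reset: what is moved stays moved. The work goes in short steps, Python scripts to look and compute and a shell command to move; the robot and the scene stay as the last step left them, time stands still between calls to the robot, and variables do not carry over. Pictures are saved under pics/ and viewed, at most 10 in all, crops included, and the job is handed in when it is done.

```bash
ls; mkdir -p pics; cat > h.py <<'E'
import numpy as np, cv2
from plant import manip
from scipy.spatial.transform import Rotation as R
def cam(name):
    s=manip.observe(); c=manip.capture(name)
    if 'hand_eye' in c:
        H=np.array(c['hand_eye']); Rt=R.from_quat(s['tool_rot']).as_matrix()
        c['R']=Rt@H[:3,:3]; c['t']=Rt@H[:3,3]+np.array(s['tcp_pos'])
    else:
        c['R']=R.from_quat(c['orientation']).as_matrix(); c['t']=np.array(c['xyz'])
    c['f']=200/np.tan(np.radians(c['fov_y'])/2)
    return c
def slopes(c,px):
    px=np.atleast_2d(np.asarray(px,float)); d=(px-[c['cx'],c['cy']])/c['f']
    u=d.copy()
    for _ in range(20): u=d/(1+c['k1']*(u**2).sum(1,keepdims=True))
    return np.c_[u,np.ones(len(u))]
def onplane(c,px,z):
    r=slopes(c,px)@c['R'].T
    return c['t']+r*((z-c['t'][2])/r[:,2])[:,None]
def pts(c):
    v,u=np.mgrid[:400,:640]; s=slopes(c,np.c_[u.ravel(),v.ravel()])
    P=(s*c['z_map'].reshape(-1,1))@c['R'].T+c['t']
    P[c['z_map'].ravel()==0]=np.nan
    return P.reshape(400,640,3)
def save(c,n,box=None,k=1):
    im=c['image'][:,:,::-1]
    if box: im=im[box[1]:box[3],box[0]:box[2]]
    cv2.imwrite('pics/'+n,cv2.resize(im,None,fx=k,fy=k,interpolation=cv2.INTER_CUBIC))
E
python3 - <<'E'
from h import *
print(manip.tcp_to_tips, manip.observe())
for n in('scene','top'):
    c=cam(n); save(c,n+'0.png'); print(n,c['t'],c['R'].round(3).tolist(),c['f'],c['k1'])
    np.savez(n+'0.npz',P=pts(c),im=c['image'])
E
```

```text
pics
22.0 {'time': 0.0, 'q': array([-1.13949103,  0.50834545, -0.23754587,  1.50115108,  0.12570083,
        1.14886978, -0.15479171]), 'joint_velocities': array([-1.09700989e-03,  1.80359907e-04, -3.30398580e-04, -4.77478981e-04,
        4.76363449e-04,  6.67799387e-05, -1.34193614e-04]), 'joint_efforts': array([-1.02201702e-03, -6.20581269e+01, -2.18725763e+00, -2.49665630e+01,
        1.26597052e-02,  1.17501273e-02,  8.06417802e-06]), 'tcp_pos': array([199.94508882, 591.62113804, 228.61936558]), 'tool_rot': array([ 1.62160125e-01,  9.86764055e-01, -8.81250767e-04, -1.34367457e-04]), 'ft_force': array([ 0.04599662,  0.50347402, -0.01139807]), 'wrist_torque': array([-0.00633351, -0.03779554, -0.03006995]), 'grasp_force': 0.0, 'width': 85.44864314292118}
scene [ 117.68141868 -639.34677345  530.90659407] [[0.841, -0.314, 0.441], [-0.541, -0.459, 0.705], [-0.019, -0.831, -0.556]] 380.52986383688443 -0.08282526321720916
top [ 293.13172653  -31.94361481 1010.61500411] [[-0.119, -0.972, 0.202], [-0.993, 0.115, -0.029], [0.005, -0.204, -0.979]] 371.94329830887733 -0.02420065794641655
```

View pics/top0.png

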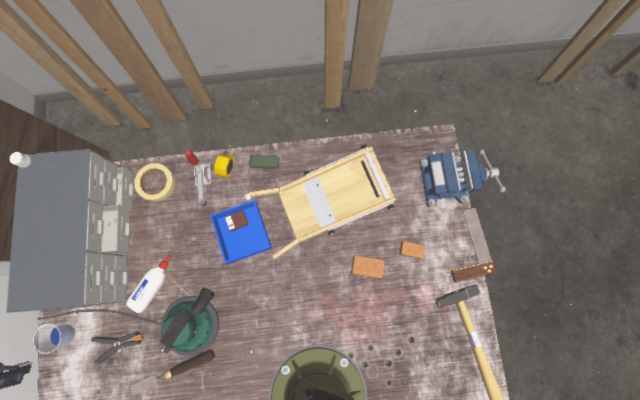

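View pics/scene0.png

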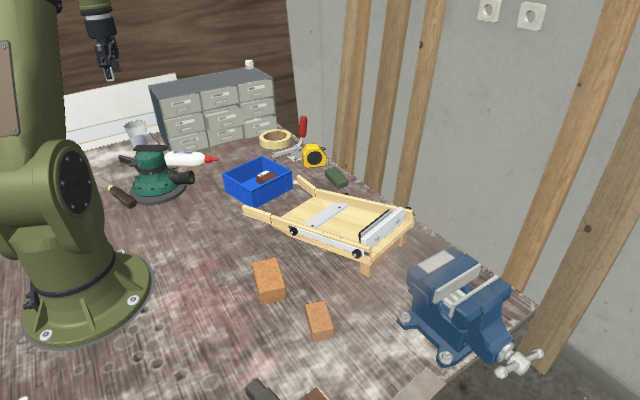

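The top view shows two tan blocks: a larger one at (368,267) and a smaller one at (412,250). The green block is at (264,161), and the tote at (240,232) has its label end on the left and its nose toward the guides. The deck spans about (280,190) to (395,205), with the lip strip at (319,202) and the buffer at (372,180). Things that could be taken for the cork are the big tan block (368,267), the small tan block (412,250) and the brown block in the tote (236,220). I choose the smaller tan block.

```bash
cat > meas.py <<'E'
from h import *
c=cam('top'); P=pts(c); hsv=cv2.cvtColor(c['image'],cv2.COLOR_RGB2HSV)
save(c,'crop1.png',(190,130,450,290),3)
def blobs(lo,hi,box,amin=60):
    m=cv2.inRange(hsv,np.array(lo),np.array(hi)); k=np.zeros_like(m); k[box[1]:box[3],box[0]:box[2]]=1; m*=k
    cs,_=cv2.findContours(m,cv2.RETR_EXTERNAL,cv2.CHAIN_APPROX_NONE)
    return [x[:,0] for x in cs if cv2.contourArea(x)>amin]
def rect(ct,z):
    w=onplane(c,ct,z)[:,:2].astype(np.float32)
    r=cv2.minAreaRect(w); return r, cv2.boxPoints(r).round(1).tolist()
for nm,lo,hi,box,z in [('tan',(5,110,90),(16,255,255),(340,235,440,285),26),('green',(40,30,20),(85,255,140),(240,145,290,175),20),('blue',(105,120,60),(125,255,255),(200,190,280,270),55)]:
    for ct in blobs(lo,hi,box):
        (x,y,w,h)=cv2.boundingRect(ct); Z=P[y:y+h,x:x+w,2]
        print(nm,ct.mean(0).round(),rect(ct,z),'z med',np.nanmedian(P[ct[:,1],ct[:,0],2]).round(1),np.nanpercentile(Z,[50,90]).round(1))
# deck points
for px in [(290,205),(300,190),(340,195),(355,180),(360,205),(345,215),(319,202),(310,185),(330,220),(372,160),(385,200),(236,220),(250,240),(220,250),(265,200)]:
    print(px,P[px[1],px[0]].round(1))
E
python3 meas.py
```

```text
tan [368. 266.] (((302.6190490722656, -168.29896545410156), (79.53384399414062, 47.51750183105469), 74.45244598388672), [[269.1000061035156, -200.1999969482422], [314.79998779296875, -213.0], [336.20001220703125, -136.39999389648438], [290.3999938964844, -123.5999984741211]]) z med 34.8 [34.6 37.1]
tan [412. 249.] (((332.2565612792969, -290.7376708984375), (57.370033264160156, 35.58317947387695), 70.13076782226562), [[305.79998779296875, -311.70001220703125], [339.20001220703125, -323.79998779296875], [358.70001220703125, -269.79998779296875], [325.29998779296875, -257.70001220703125]]) z med 25.7 [25.3 28. ]
green [263. 161.] (((621.1414794921875, 77.11210632324219), (75.45905303955078, 31.916311264038086), 83.22416687011719), [[600.7999877929688, 41.5], [632.5, 37.79999923706055], [641.4000244140625, 112.69999694824219], [609.7000122070312, 116.5]]) z med 17.9 [19.3 22.1]
blue [240. 232.] (((429.8465881347656, 150.04823303222656), (135.1558837890625, 123.1261215209961), 13.03297233581543), [[350.1000061035156, 194.8000030517578], [377.8999938964844, 74.80000305175781], [509.6000061035156, 105.30000305175781], [481.79998779296875, 225.3000030517578]]) z med 52.7 [ 3.9 49.5]
(290, 205) [493.2  17.5   3.6]
(300, 190) [530.8 -14.6   9.4]
(340, 195) [ 498.7 -120.3   33.5]
(355, 180) [ 532.3 -164.6   45.3]
(360, 205) [ 463.7 -168.7   42.3]
(345, 215) [ 444.1 -127.    27.4]
(319, 202) [488.5 -62.3  22.4]
(310, 185) [538.9 -43.5  20.9]
(330, 220) [435.6 -85.5  26. ]
(372, 160) [ 570.2 -210.4   86.3]
(385, 200) [ 463.2 -229.7   75.8]
(236, 220) [465.1 163.9  26.3]
(250, 240) [410.3 135.1   2.3]
(220, 250) [392.9 217.6   2.5]
(265, 200) [515.8  84.9   1.5]
```

View pics/crop1.png

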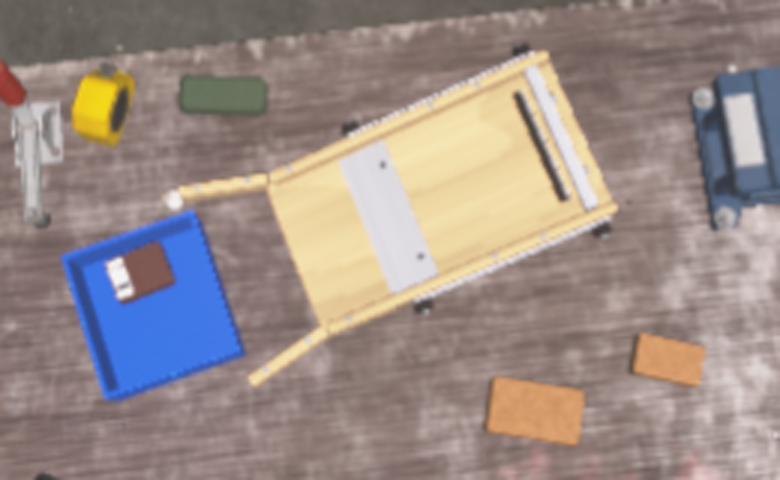

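```bash
python3 -m pendant '[[[0.5,-0.9,0.5],-0.4,0.7],[[0.5,-0.95,0.3],-0.4,0.7],[[0.55,-0.95,0],-0.4,0.7],[[0.55,-0.95,0],-0.4,0.7],[[0.55,-0.95,0],-0.4,0.7],[[0.55,-0.95,0],-0.4,0.7],[[0.55,-0.95,0],-0.4,0.7],[[0.55,-0.95,0],-0.4,0.7],[[0.55,-0.95,0],-0.4,0.7],[[0.55,-0.95,0],-0.4,0.7]]' 30
cat > deck.py <<'E'
from h import *
d=np.load('top0.npz'); P=d['P']; im=d['im']
pl=np.array([[335,180],[383,190],[345,222],[330,190]])
m=np.zeros((400,640),np.uint8); cv2.fillPoly(m,[np.array([[325,180],[352,168],[368,198],[340,212]])],1)
Q=P[m>0]; Q=Q[~np.isnan(Q[:,0])]
A=np.c_[Q[:,:2],np.ones(len(Q))]; co=np.linalg.lstsq(A,Q[:,2],rcond=None)[0]
n=np.r_[-co[:2],1]; n/=np.linalg.norm(n); up=np.array([co[0],co[1]]); g=np.linalg.norm(up)
print('slope',np.degrees(np.arctan(g)),'dir',np.degrees(np.arctan2(up[1],up[0])),'rms',np.std(A@co-Q[:,2]))
c=cam('top')
# pixels on features (crop/3+offset), crop px:
def cp(x,y): return [190+x/3-0.33,130+y/3-0.33]
def onpl(px):
    r=slopes(c,[px])[0]@c['R'].T; t=(co[2]+co[:2]@c['t'][:2]-c['t'][2])/(r[2]-co[:2]@r[:2]); return c['t']+r*t
for nm,q in dict(low1=(268,180),low2=(325,325),lipU1=(382,143),lipU2=(437,274),lipD1=(342,158),lipD2=(394,292),buf1=(517,94),buf2=(565,200)).items(): print(nm,onpl(cp(*q)).round(1))
for nm,q in dict(cheekL0=(268,174),cheekL1=(546,53),cheekR0=(327,329),cheekR1=(614,208)).items():
    print(nm,onpl(cp(*q)).round(1))
E
python3 deck.py
```

```text
time: 0.98
tcp_pos: [335.4, 354.5, 249.4]
tool_rot: [0.365, 0.931, -0.0, -0.0]
ft_force: [0.8, 0.4, -0.0]
width: 59.5
grasp_force: 0.0
slope 12.083066251635069 dir -74.5289730882469 rms 1.7911954295739985
low1 [540.7  43.6   0.6]
low2 [4.006e+02 5.500e+00 4.000e-01]
lipU1 [557.4 -65.   23.9]
lipU2 [431.5 -99.5  23.8]
lipD1 [549.7 -27.1  15.7]
lipD2 [421.2 -59.7  15. ]
buf1 [ 581.1 -190.    51. ]
buf2 [ 479.6 -218.1   51.1]
cheekL0 [546.3  43.    1. ]
cheekL1 [ 613.7 -220.1   59.1]
cheekR0 [396.8   4.1   0.5]
cheekR1 [ 466.1 -258.1   58.5]
```

```bash
python3 -m pendant '[[[0.4,-0.95,0],-0.45,0.7],[[0.4,-0.95,0],-0.45,0.7],[[0.4,-0.95,0],-0.45,0.7],[[0.4,-0.95,0],-0.45,0.7],[[0.4,-0.95,0],-0.45,0.7],[[0.4,-0.95,0],-0.45,0.7],[[0.4,-0.95,0],-0.45,0.7],[[0.4,-0.95,0],-0.45,0.7],[[0.4,-0.95,0],-0.45,0.7],[[0.4,-0.95,0],-0.45,0.7]]' | head -4
python3 -m pendant '[[[0,-1,0],-0.45,0.7],[[0,-1,0],-0.45,0.7],[[0,-1,0],-0.45,0.7],[[0,-1,0],-0.45,0.7],[[0,-1,0],-0.45,0.7],[[0,-1,0],-0.45,0.7],[[0,-1,0],-0.45,0.7],[[-0.4,-1,0],-0.45,0.7],[[-0.4,-1,0],-0.45,0.7],[[-0.4,-1,0],-0.45,0.7]]' | head -4
python3 -m pendant '[[[-0.6,-1,-0.4],-0.45,0.7],[[-0.6,-1,-0.5],-0.45,0.7],[[-0.6,-1,-0.6],-0.45,0.7],[[-0.6,-1,-0.6],-0.45,0.7],[[-0.6,-1,-0.6],-0.45,0.7],[[0,0,0],0,0.7],[[0,0,0],0,0.7]]'
```

```text
time: 1.87
tcp_pos: [435.2, 117.3, 249.5]
tool_rot: [0.572, 0.82, -0.0, -0.0]
ft_force: [-0.0, 0.1, 0.1]
time: 2.7
tcp_pos: [404.4, -132.6, 249.3]
tool_rot: [0.748, 0.664, -0.0, -0.0]
ft_force: [1.3, 0.3, 0.4]
time: 3.28
tcp_pos: [328.8, -257.3, 181.4]
tool_rot: [0.821, 0.571, -0.001, -0.001]
ft_force: [-0.5, 0.3, 0.1]
width: 60.1
grasp_force: 0.0
```

Now the close wrist crop to check the choice.

```bash
python3 - <<'E'
from h import *
c=cam('wrist'); save(c,'w1.png'); P=pts(c); s=manip.observe()
print(c['t'],'yawY',np.degrees(np.arctan2(*R.from_quat(s['tool_rot']).as_matrix()[[1,0],1])))
hsv=cv2.cvtColor(c['image'],cv2.COLOR_RGB2HSV)
m=cv2.inRange(hsv,(5,110,90),(16,255,255))
top=(m>0)&(np.abs(P[...,2]-26)<4)
for ct in cv2.findContours(top.astype(np.uint8),cv2.RETR_EXTERNAL,cv2.CHAIN_APPROX_NONE)[0]:
    if cv2.contourArea(ct)>300:
        r=cv2.minAreaRect(onplane(c,ct[:,0],26)[:,:2].astype(np.float32)); print(ct[:,0].mean(0),r,cv2.boxPoints(r).round(1).tolist())
E
```

```text
[ 351.01473005 -195.12214383  324.78121117] yawY -20.207826414292835
```

View pics/w1.png

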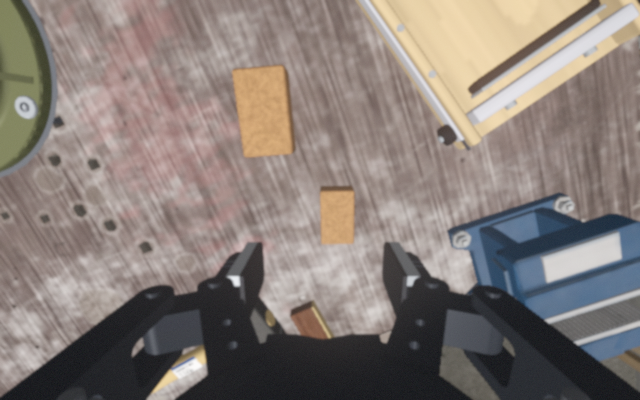

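The wrist view shows the small tan block at (337,215), square to the jaws, and the larger one at (265,110). The choice is confirmed. My mask missed it because the hue differs here, so I'll measure it again.

```bash
python3 - <<'E'
from h import *
c=cam('wrist'); P=pts(c)
hsv=cv2.cvtColor(c['image'],cv2.COLOR_RGB2HSV); print(hsv[215,337],hsv[110,265],P[215,337],P[110,265])
m=cv2.inRange(hsv,(8,100,90),(22,255,255)); m[:170]=0;m[260:]=0;m[:,:300]=0;m[:,380:]=0
for ct in cv2.findContours(m,cv2.RETR_EXTERNAL,cv2.CHAIN_APPROX_NONE)[0]:
    if cv2.contourArea(ct)>200:
        r=cv2.minAreaRect(onplane(c,ct[:,0],26)[:,:2].astype(np.float32)); print(ct[:,0].mean(0),r,cv2.boxPoints(r).round(1).tolist())
E
```

```text
[ 16 106 206] [ 16 112 210] [ 332.82832657 -287.96145926   25.67847623] [ 304.40394302 -165.29216364   33.30533501]
[336.08024691 215.58024691] ((331.6669616699219, -288.7029724121094), (60.48261260986328, 33.24214172363281), 71.16488647460938) [[306.20001220703125, -312.0], [337.6000061035156, -322.70001220703125], [357.20001220703125, -265.3999938964844], [325.70001220703125, -254.6999969482422]]
```

```bash
python3 -m pendant '[[[0.07,-0.65,-0.5],0.08,0.7],[[0.06,-0.63,-0.9],0.08,0.7],[[0,0,-1],0,0.7],[[0,0,-1],0,0.7],[[0,0,-1],0,0.7],[[0,0,-0.9],0,0.7],[[0,0,-0.6],0,0.7],[[0,0,-0.3],0,0.7],[[0,0,0],0,0.7]]'
```

```text
time: 4.13
tcp_pos: [333.9, -287.4, 26.1]
tool_rot: [0.815, 0.58, 0.0, -0.001]
ft_force: [0.1, 0.6, -0.1]
width: 60.2
grasp_force: 0.0
```

```bash
python3 -m pendant '[[[-0.05,-0.06,-0.05],0,0.2],[[0,0,0],0,0.2],[[0,0,0],0,0.2],[[0,0,0],0,0.2],[[0,0,0],0,0.2],[[0,0,0],0,0.2],[[0,0,0.3],0,0.2],[[0,0,0.6],0,0.2],[[0,0,1],0,0.2],[[0,0,1],0,0.2]]' 25
```

```text
time: 4.97
tcp_pos: [331.3, -289.9, 99.2]
tool_rot: [0.815, 0.579, -0.0, -0.001]
ft_force: [-0.2, 0.0, -0.4]
width: 16.9
grasp_force: 0.0
```

```bash
python3 -m pendant '[[[0,0,1],0,0.7],[[0,0,1],0,0.7],[[0,0,0],0,0.7],[[0,0,0],0,0.7]]' | head -2;  python3 - <<'E'
from h import *
c=cam('wrist'); P=pts(c); save(c,'w2.png')
hsv=cv2.cvtColor(c['image'],cv2.COLOR_RGB2HSV)
m=cv2.inRange(hsv,(8,100,90),(22,255,255)); 
for ct in cv2.findContours(m,cv2.RETR_EXTERNAL,cv2.CHAIN_APPROX_NONE)[0]:
    if cv2.contourArea(ct)>400:
        x,y=ct[:,0].mean(0); r=cv2.minAreaRect(onplane(c,ct[:,0],26)[:,:2].astype(np.float32)); print(x,y,r,P[int(y),int(x)])
E
```

```text
time: 5.3
tcp_pos: [332.7, -290.6, 149.8]
290.61682242990656 319.74766355140184 ((255.38284301757812, -407.12127685546875), (25.073381423950195, 46.8134765625), 5.617894172668457) [ 252.01537752 -411.58841734   13.80323215]
321.7903225806452 195.03225806451613 ((331.23358154296875, -289.93060302734375), (58.76847839355469, 33.672916412353516), 70.76898193359375) [ 330.57605858 -289.12627831   24.87434959]
238.41065830721004 69.24451410658307 ((301.3109436035156, -166.56724548339844), (81.86687469482422, 53.00128936767578), 74.51656341552734) [ 302.57777712 -166.41941283   33.38001775]
```

View pics/w2.png

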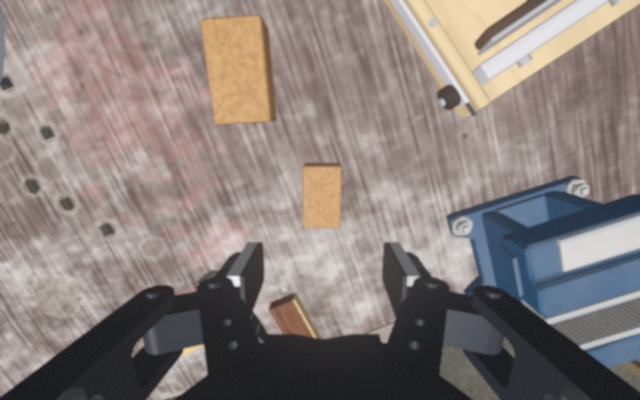

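The block has not moved and sits at (321,195), centred between the jaws. The fingers simply had not closed yet when I lifted. I'll try again with a longer close and a slightly deeper descent.

```bash
python3 -m pendant '[[[0,0,-1],0,0.6],[[-0.02,0,-1],0,0.6],[[-0.02,0,-1],0,0.6],[[0,0,-1],0,0.6],[[0,0,-0.7],0,0.6],[[0,0,-0.3],0,0.6],[[0,0,-0.05],0,0.6],[[0,0,0],0,0.2],[[0,0,0],0,0.2],[[0,0,0],0,0.2]]' 25; python3 -m pendant '[[[0,0,0],0,0.2],[[0,0,0],0,0.2],[[0,0,0],0,0.2],[[0,0,0],0,0.2]]'
```

```text
time: 6.18
tcp_pos: [331.4, -290.5, 22.8]
tool_rot: [0.815, 0.579, 0.0, 0.001]
ft_force: [0.1, -0.3, -1.1]
width: 33.8
grasp_force: 24.9
time: 6.52
tcp_pos: [331.3, -290.2, 22.3]
tool_rot: [0.815, 0.579, 0.0, 0.0]
ft_force: [0.2, 0.2, 2.2]
width: 34.0
grasp_force: 25.3
```

```bash
python3 -m pendant '[[[0,0,0.5],0,0.2],[[0,0,1],0,0.2],[[0,0,1],0,0.2],[[0,0,1],0,0.2],[[0.3,0.4,1],-0.3,0.2],[[0.6,1,0.9],-0.5,0.2],[[0.6,1,0],-0.5,0.2],[[0.6,1,0],-0.5,0.2],[[0.6,1,0],-0.5,0.2],[[0.6,1,0],-0.5,0.2]]' | tail -6
python3 -m pendant '[[[0.3,1,0],-0.6,0.2],[[0.3,1,0],-0.6,0.2],[[0,1,0],-0.6,0.2],[[0,1,0],-0.6,0.2],[[0,1,0],-0.6,0.2],[[0,1,0],-0.6,0.2],[[0,1,0],-0.6,0.2],[[0,1,0],-0.6,0.2],[[0,1,0],-0.6,0.2],[[0,0.9,0],-0.6,0.2]]'
```

```text
time: 7.35
tcp_pos: [414.0, -153.7, 157.3]
tool_rot: [0.892, 0.453, 0.0, 0.0]
ft_force: [-0.0, 1.0, -0.5]
width: 34.0
grasp_force: 25.1
time: 8.18
tcp_pos: [428.2, 94.0, 157.0]
tool_rot: [0.988, 0.155, -0.0, -0.0]
ft_force: [0.0, -0.4, 0.8]
width: 33.8
grasp_force: 25.1
```

```bash
python3 -m pendant '[[[-0.3,0.9,0],-0.6,0.2],[[-0.3,0.9,0],-0.2,0.2],[[0,0.35,0],0,0.2],[[0,0,0],0,0.2]]' | head -3; python3 - <<'E'
from h import *
for nm in('wrist','top'):
    c=cam(nm); P=pts(c); save(c,f'p_{nm}.png')
    hsv=cv2.cvtColor(c['image'],cv2.COLOR_RGB2HSV)
    b=cv2.inRange(hsv,(105,120,60),(125,255,255))>0
    rim=b&(abs(P[...,2]-54)<5)&(abs(P[...,1]-150)<110)&(abs(P[...,0]-430)<110)
    Q=P[rim][:,:2].astype(np.float32); print(nm,len(Q),cv2.minAreaRect(Q) if len(Q)>10 else '')
    br=(P[...,2]>18)&(P[...,2]<34)&(abs(P[...,1]-160)<40)&(abs(P[...,0]-462)<40)&~b
    Q=P[br][:,:2].astype(np.float32); print('brown',len(Q),cv2.minAreaRect(Q) if len(Q)>10 else '')
E
```

```text
time: 8.52
tcp_pos: [413.1, 148.4, 156.8]
tool_rot: [0.993, 0.117, -0.0, -0.0]
wrist 2685 ((430.0659484863281, 152.81256103515625), (130.18655395507812, 120.58006286621094), 13.2334566116333)
brown 2537 ((463.3162536621094, 166.0060577392578), (39.79287338256836, 51.64748764038086), 15.840417861938477)
top 258 ((431.9440612792969, 151.44216918945312), (130.69435119628906, 121.93109130859375), 12.957273483276367)
brown 38 ((484.74810791015625, 151.7793426513672), (24.41584587097168, 15.324271202087402), 64.11004638671875)
```

View pics/p_wrist.png

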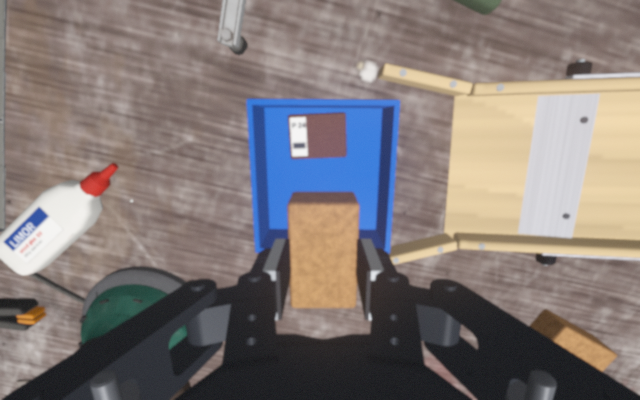

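The block is held squarely over the tote's free half. The brown block is at (318,135), along the far wall.

```bash
python3 -m pendant '[[[-0.2,-0.05,-0.5],-0.05,0.2],[[0,0,-1],0,0.2],[[0,0,-1],0,0.2],[[0,0,-1],0,0.2],[[0,0,-0.8],0,0.2],[[0,0,-0.4],0,0.2],[[0,0,-0.2],0,0.2],[[0,0,-0.2],0,0.2],[[0,0,0],0,0.2]]'
```

```text
time: 9.37
tcp_pos: [409.0, 143.9, 29.3]
tool_rot: [0.994, 0.112, 0.0, 0.0]
ft_force: [0.0, -0.0, 0.7]
width: 33.9
grasp_force: 25.1
```

```bash
python3 -m pendant '[[[0,0.05,-0.07],0,0.2],[[0,0,0],0,0.2],[[0,0,0],0,0.55],[[0,0,0],0,0.55],[[0,0,0],0,0.55],[[0,0,0.3],0,0.55],[[0,0,0.8],0,0.55],[[0,0,1],0,0.55],[[0,0,1],0,0.55],[[0,0,1],0,0.3]]'
```

```text
time: 10.2
tcp_pos: [408.2, 145.6, 131.8]
tool_rot: [0.994, 0.112, -0.0, 0.0]
ft_force: [0.3, -0.2, -0.6]
width: 36.0
grasp_force: 0.0
```

```bash
python3 -m pendant '[[[0,1,0],0.1,0.1],[[0,1,0],0.1,0],[[0.05,1,0],0,0],[[0.03,0.8,-0.4],0,0],[[0,0,-1],0,0],[[0,0,-0.9],0,0],[[0,0,-0.6],0,0],[[0,0,-0.3],0,0],[[0,0,0],0,0]]' 40;  python3 - <<'E'
from h import *
c=cam('top'); save(c,'t2.png',(190,130,400,290),3)
E
```

```text
time: 10.95
tcp_pos: [409.8, 240.7, 49.5]
tool_rot: [0.992, 0.123, -0.001, 0.001]
ft_force: [0.1, -0.4, -0.4]
width: -0.1
grasp_force: 0.0
```

View pics/t2.png

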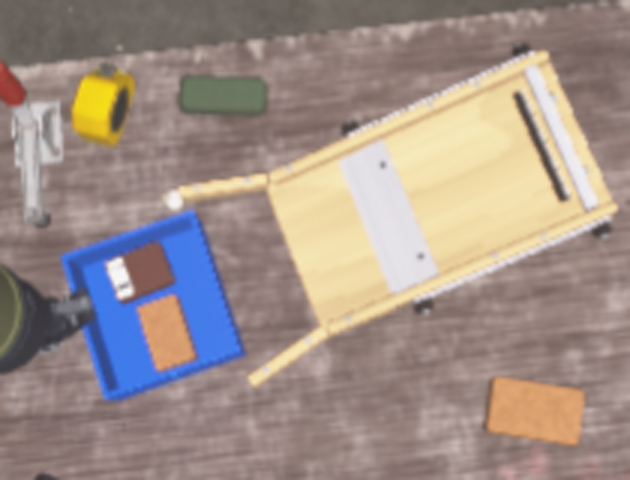

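The cork lies flat in the tote at (166,332) in the crop, beside the brown block at (140,272). The fingers stand behind the labelled wall, so I start pushing.

```bash
python3 -m pendant '[[[0.05,-0.2,0],0,0],[[0.05,-0.2,0],0,0],[[0.05,-0.2,0],0,0],[[0.05,-0.2,0],0,0],[[0.05,-0.2,0],0,0],[[0.05,-0.2,0],0,0],[[0.05,-0.2,0],0,0],[[0.05,-0.2,0],0,0]]'
python3 -m pendant '[[[0.05,-0.2,0],0,0],[[0.05,-0.2,0],0,0],[[0.05,-0.2,0],0,0],[[0.05,-0.2,0],0,0],[[0.05,-0.2,0],0,0],[[0.05,-0.2,0],0,0]]'
```

```text
time: 11.67
tcp_pos: [420.7, 200.9, 50.3]
tool_rot: [0.992, 0.123, 0.0, -0.0]
ft_force: [-1.5, 2.3, 1.0]
width: 0.2
grasp_force: 1.1
time: 12.17
tcp_pos: [428.1, 170.6, 50.2]
tool_rot: [0.992, 0.123, -0.0, -0.0]
ft_force: [-0.3, 3.7, 0.7]
width: -0.2
grasp_force: 1.2
```

```bash
python3 -m pendant '[[[0.055,-0.2,0],0.05,0],[[0.055,-0.2,0],0,0],[[0.055,-0.2,0],0,0],[[0.055,-0.2,0],0,0],[[0.055,-0.2,0],0,0],[[0.055,-0.2,0],0,0]]' | sed -n 1,4p
python3 -m pendant '[[[0.055,-0.2,0],0,0],[[0.055,-0.2,0],0,0],[[0.055,-0.2,0],0,0],[[0.055,-0.2,0],0,0],[[0.055,-0.2,0],0,0],[[0.055,-0.2,0],0,0]]'
python3 -m pendant '[[[0.055,-0.2,0],0,0],[[0.055,-0.2,0],0,0],[[0.055,-0.2,0],0,0],[[0.055,-0.2,0],0,0],[[0.055,-0.2,0],0,0],[[0.055,-0.2,0],0,0]]'
```

```text
time: 12.67
tcp_pos: [436.3, 140.7, 50.2]
tool_rot: [0.992, 0.125, -0.0, -0.0]
ft_force: [-0.6, 2.1, 1.1]
time: 13.17
tcp_pos: [444.6, 110.5, 50.2]
tool_rot: [0.992, 0.125, -0.0, 0.0]
ft_force: [-1.1, 1.8, -0.8]
width: -0.4
grasp_force: 1.1
time: 13.67
tcp_pos: [452.8, 80.8, 50.2]
tool_rot: [0.992, 0.125, -0.0, -0.0]
ft_force: [-0.2, 2.1, -1.0]
width: -0.1
grasp_force: 1.5
```

```bash
python3 -m pendant '[[[0.055,-0.2,0],0,0],[[0.055,-0.2,0],0,0],[[0.055,-0.2,0.02],0,0],[[0.055,-0.2,0.04],0,0],[[0.055,-0.2,0.04],0,0],[[0.055,-0.2,0.04],0,0]]' | sed -n 1,4p
python3 -m pendant '[[[0.055,-0.2,0.04],0,0],[[0.055,-0.2,0.04],0,0],[[0.055,-0.2,0.04],0,0],[[0.055,-0.2,0.04],0,0],[[0.055,-0.2,0.04],0,0]]'
```

```text
time: 14.17
tcp_pos: [461.2, 50.5, 53.8]
tool_rot: [0.992, 0.125, -0.0, 0.0]
ft_force: [-0.5, 2.2, -0.8]
time: 14.58
tcp_pos: [468.2, 25.3, 58.9]
tool_rot: [0.992, 0.125, 0.0, 0.0]
ft_force: [-0.2, -0.1, -0.4]
width: 0.2
grasp_force: 0.0
```

```bash
python3 - <<'E'
from h import *
c=cam('top'); c2=cam('scene'); save(c2,'s3.png',(190,130,450,290),3)
P=pts(c); hsv=cv2.cvtColor(c['image'],cv2.COLOR_RGB2HSV)
b=cv2.inRange(hsv,(105,120,60),(125,255,255))>0
b&=(abs(P[...,1]+30)<130)&(abs(P[...,0]-480)<120)
Q=P[b]; u=np.array([.262,-.965]); v=np.array([.965,.262])
a=(Q[:,:2]-[470.7,24.6])@u; l=(Q[:,:2]-[470.7,24.6])@v
print(np.percentile(a,[1,5,95,99]),np.percentile(l,[1,99]),len(Q)); 
for lo in range(-80,180,20):
    k=(a>lo)&(a<lo+20); 
    if k.any(): print(lo,np.percentile(Q[k,2],[5,50,95]).round(1),np.percentile(l[k],[2,98]).round(1))
E
```

```text
[-16.60666881 -11.01683381 101.94456666 105.95929405] [-69.16013256  57.85374372] 1198
-20 [ 7.7 39.3 56. ] [-67.8  -9.8]
0 [ 3.8  8.7 60.5] [-68.2  -5. ]
20 [ 8.6 12.5 66.7] [-68.2   1.5]
40 [ 34.8  67.1 400.9] [-69.4  16.4]
60 [23.8 27.8 77.3] [-68.8  58. ]
80 [26.3 31.2 85.9] [-69.   57.4]
100 [50.3 67.7 80.9] [-69.1  52.7]
```

View pics/s3.png

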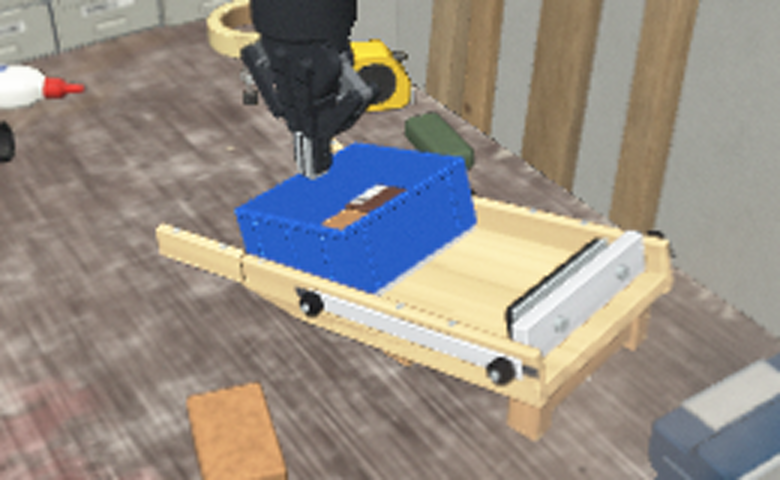

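The crop shows the tote at the bottom of the deck. The fingertip at (315,178) seems to lie inside the near rim line, which passes about (315,165), and the push force has gone. I need to check this numerically before moving.

```bash
python3 - <<'E'
from h import *
s=manip.observe(); print(s['tcp_pos'],s['ft_force'],s['time'])
o=np.array([470.7,24.6]);u=np.array([.262,-.965]); v=np.array([.965,.262])
def rep(P): 
    r=P[:2]-o; return (round(r@u,1),round(r@v,1),round(P[2],1))
c=cam('scene'); P=pts(c)
for q in [(305,150),(315,160),(315,172),(310,178),(325,172),(238,210),(345,150),(290,185),(335,158),(280,195),(345,240),(468,160),(360,200),(335,215)]:
    x,y=int(190+q[0]/3),int(130+q[1]/3); print(q,rep(P[y,x]),c['image'][y,x])
def proj(c,W):
    p=c['R'].T@(np.array(W)-c['t']); a=p[:2]/p[2]; a=a*(1+c['k1']*(a@a)); return a*c['f']+[c['cx'],c['cy']]
t=s['tcp_pos']; print('tip crop',(proj(c,[t[0],t[1],t[2]-22])-[190,130])*3)
w=cam('wrist'); save(w,'w3.png')
E
```

```text
[468.41514136  24.88905092  59.00104228] [-0.7015548  -1.0507436   0.51139648] 14.6833
(305, 150) (np.float64(1.8), np.float64(-13.7), np.float64(86.3)) [176 183 185]
(315, 160) (np.float64(10.5), np.float64(-10.0), np.float64(80.0)) [46 49 54]
(315, 172) (np.float64(8.4), np.float64(-8.8), np.float64(67.9)) [53 58 60]
(310, 178) (np.float64(4.9), np.float64(-12.2), np.float64(62.7)) [112 133 161]
(325, 172) (np.float64(4.6), np.float64(4.3), np.float64(60.1)) [ 88 119 175]
(238, 210) (np.float64(-14.5), np.float64(-69.7), np.float64(53.3)) [ 46 105 218]
(345, 150) (np.float64(-13.8), np.float64(46.7), np.float64(52.3)) [ 44  95 198]
(290, 185) (np.float64(-14.1), np.float64(-17.2), np.float64(51.8)) [ 43  95 198]
(335, 158) (np.float64(-15.4), np.float64(34.4), np.float64(51.7)) [ 40  94 197]
(280, 195) (np.float64(-16.4), np.float64(-25.5), np.float64(43.7)) [ 41  94 197]
(345, 240) (np.float64(95.8), np.float64(-66.6), np.float64(75.4)) [ 43  94 196]
(468, 160) (np.float64(29.6), np.float64(153.4), np.float64(10.9)) [75 89 68]
(360, 200) (np.float64(25.1), np.float64(22.2), np.float64(34.7)) [138 138 136]
(335, 215) (np.float64(-2.5), np.float64(18.5), np.float64(10.1)) [ 69 100 190]
tip crop [314.71233353 196.74326742]
```

View pics/w3.png

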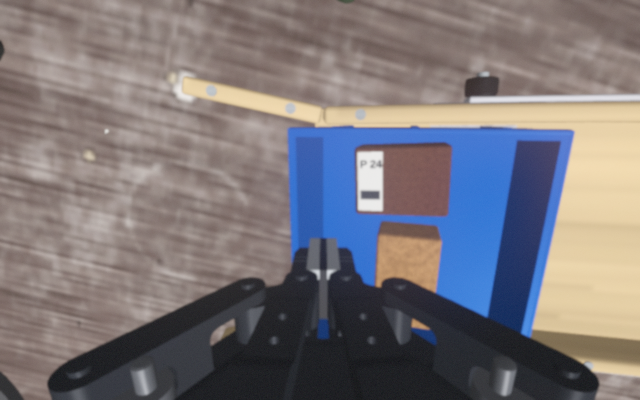

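The wrist view shows the fingers standing inside the tote, past the near rim at (292,190). The tips reach only about 6 mm below the TCP, so they slipped over the rim as I raised them. The tote rests with its heel at the foot of the deck and both blocks inside. I lift out, go back behind the wall and push lower.

```bash
python3 -m pendant '[[[0,0,0.8],0,0],[[0,0,1],0,0],[[-0.2,0.6,0.2],0,0],[[-0.2,0.8,0],0,0],[[-0.15,0.6,0],0,0],[[0,0,-0.9],0,0],[[0,0,-1],0,0],[[0,0,-0.9],0,0],[[0,0,-0.3],0,0],[[0,0,0],0,0]]'
python3 - <<'E'
from h import *
o=np.array([470.7,24.6]);u=np.array([.262,-.965]); v=np.array([.965,.262])
t=manip.observe()['tcp_pos'];r=t[:2]-o;print(r@u,r@v,t[2])
E
```

```text
time: 15.62
tcp_pos: [452.9, 76.1, 29.9]
tool_rot: [0.992, 0.125, -0.002, 0.0]
ft_force: [0.4, 0.1, -0.1]
width: 0.1
grasp_force: 0.0
-54.387209055480575 -3.6359268283161725 29.851110086783265
```

```bash
python3 -m pendant '[[[0.05,-0.2,0.06],0,0],[[0.05,-0.2,0.06],0,0],[[0.05,-0.2,0.06],0,0],[[0.05,-0.2,0.06],0,0],[[0.05,-0.2,0.05],0,0],[[0.05,-0.2,0.04],0,0],[[0.05,-0.2,0.04],0,0]]' | sed -n 1,4p
python3 -m pendant '[[[0.05,-0.2,0.04],0,0],[[0.05,-0.2,0.04],0,0],[[0.05,-0.2,0.04],0,0],[[0.05,-0.2,0.04],0,0],[[0.05,-0.2,0.04],0,0]]'| sed -n 1,4p
```

```text
time: 16.2
tcp_pos: [462.8, 41.8, 40.9]
tool_rot: [0.992, 0.126, -0.0, -0.001]
ft_force: [-2.3, 5.7, 3.5]
time: 16.62
tcp_pos: [468.9, 17.2, 45.8]
tool_rot: [0.992, 0.126, -0.0, -0.001]
ft_force: [-2.2, 6.5, 4.4]
```

```bash
python3 -m pendant '[[[0.05,-0.2,0.045],0,0],[[0.055,-0.2,0.045],0,0],[[0.055,-0.2,0.045],0,0],[[0.055,-0.2,0.045],0,0],[[0.055,-0.2,0.045],0,0]]' | sed -n 1,4p
python3 -m pendant '[[[0.055,-0.2,0.045],0,0],[[0.055,-0.2,0.045],0,0],[[0.055,-0.2,0.045],0,0],[[0.055,-0.2,0.045],0,0]]' | sed -n 1,4p
python3 - <<'E'
from h import *
o=np.array([470.7,24.6]);u=np.array([.262,-.965]); v=np.array([.965,.262])
t=manip.observe()['tcp_pos'];r=t[:2]-o;print('tcp',r@u,r@v,t[2])
for n in('top','scene'):
    c=cam(n);P=pts(c); hsv=cv2.cvtColor(c['image'],cv2.COLOR_RGB2HSV)
    b=cv2.inRange(hsv,(105,120,60),(125,255,255))>0
    b&=(abs(P[...,1]+60)<130)&(abs(P[...,0]-490)<110)
    Q=P[b]; a=(Q[:,:2]-o)@u; l=(Q[:,:2]-o)@v; h=Q[:,2]-a*.2126
    k=(h>47)&(h<70)
    print(n,np.percentile(a[k],[1,5,50,95,99]).round(1),np.percentile(l[k],[2,98]).round(1),[(lo,np.percentile(h[k&(a>lo)&(a<lo+25)],95).round(1)) for lo in range(0,225,25) if (k&(a>lo)&(a<lo+25)).sum()>5])
E
```

```text
time: 17.03
tcp_pos: [475.3, -7.3, 51.4]
tool_rot: [0.992, 0.126, -0.001, -0.002]
ft_force: [-2.3, 8.9, 4.9]
time: 17.37
tcp_pos: [481.3, -29.4, 55.6]
tool_rot: [0.992, 0.125, -0.0, -0.0]
ft_force: [-1.0, 2.8, -1.1]
tcp 54.91094489001634 -3.9163398240838188 55.61546405060372
top [ 70.9  71.8 140.6 186.6 187.3] [-70.5  56.7] [(50, np.float64(68.3)), (75, np.float64(67.7)), (100, np.float64(65.5)), (125, np.float64(63.9)), (150, np.float64(61.0)), (175, np.float64(59.5))]
scene [ 69.5  72.2 117.1 189.4 190.1] [-72.4  57.8] [(50, np.float64(66.0)), (75, np.float64(64.2)), (100, np.float64(62.5)), (125, np.float64(61.2)), (150, np.float64(58.5)), (175, np.float64(57.1))]
```

```bash
python3 -m pendant '[[[0.028,-0.1,0.02],0,0],[[0.028,-0.1,0.02],0,0],[[0.028,-0.1,0.02],0,0],[[0.028,-0.1,0.02],0,0],[[0.028,-0.1,0.02],0,0],[[0.028,-0.1,0.02],0,0],[[0.028,-0.1,0.02],0,0]]' | sed -n 1,4p
python3 -m pendant '[[[0.02,-0.06,0.015],0,0],[[0.02,-0.06,0.015],0,0],[[0.02,-0.06,0.015],0,0],[[0.02,-0.06,0.015],0,0]]' | sed -n 1,4p
```

```text
time: 18.05
tcp_pos: [486.4, -46.6, 59.1]
tool_rot: [0.992, 0.125, -0.0, -0.0]
ft_force: [-0.7, 2.7, -1.0]
time: 18.38
tcp_pos: [488.3, -52.5, 60.6]
tool_rot: [0.992, 0.125, -0.0, -0.0]
ft_force: [0.0, 1.8, -0.1]
```

```bash
cat > tote.py <<'E'
from h import *
o=np.array([470.7,24.6]);u=np.array([.262,-.965]); v=np.array([.965,.262])
s=manip.observe();t=s['tcp_pos'];r=t[:2]-o;print('tcp',r@u,r@v,t[2],'push',s['ft_force'][:2]@u)
for n in('top','scene'):
    c=cam(n);P=pts(c); hsv=cv2.cvtColor(c['image'],cv2.COLOR_RGB2HSV)
    b=cv2.inRange(hsv,(105,120,60),(125,255,255))>0
    b&=(abs(P[...,1]+100)<150)&(abs(P[...,0]-500)<110)
    Q=P[b]; a=(Q[:,:2]-o)@u; l=(Q[:,:2]-o)@v; h=Q[:,2]-a*.2126
    k=(h>47)&(h<70)
    print(n,np.percentile(a[k],[1,5,95,99]).round(1),np.percentile(l[k],[2,98]).round(1),[(lo,np.percentile(h[k&(a>lo)&(a<lo+25)],95).round(1)) for lo in range(50,250,25) if (k&(a>lo)&(a<lo+25)).sum()>5])
E
python3 -m pendant '[[[0.01,-0.04,0.01],0,0],[[0.01,-0.04,0.01],0,0],[[0.01,-0.04,0.01],0,0],[[0.01,-0.04,0.01],0,0]]' | sed -n 1,4p; python3 tote.py
```

```text
time: 18.72
tcp_pos: [489.3, -56.4, 61.6]
tool_rot: [0.992, 0.125, -0.0, -0.0]
ft_force: [-1.4, 2.8, -2.0]
tcp 83.07184398717747 -3.24695045747065 61.60743315447289 push -3.1071314311313927
top [ 98.5  99.6 215.4 216. ] [-70.6  55.7] [(75, np.float64(67.1)), (100, np.float64(64.9)), (125, np.float64(63.6)), (150, np.float64(62.5)), (175, np.float64(60.9)), (200, np.float64(59.0))]
scene [ 97.   99.2 216.1 217.2] [-72.6  57.2] [(75, np.float64(64.0)), (100, np.float64(62.9)), (125, np.float64(61.3)), (150, np.float64(60.0)), (175, np.float64(58.7)), (200, np.float64(57.0))]
```

```bash
python3 -m pendant '[[[0.01,-0.04,0.01],0,0],[[0.01,-0.04,0.01],0,0],[[0.01,-0.04,0.01],0,0],[[0,0,0],0,0]]' | sed -n 1,4p; python3 tote.py
```

```text
time: 19.15
tcp_pos: [490.2, -59.7, 62.4]
tool_rot: [0.992, 0.125, 0.0, 0.0]
ft_force: [-0.3, 1.5, -1.2]
tcp 86.43426787879267 -3.2882632265521003 62.42928884309409 push -1.5369668660330087
top [101.9 103.  220.4 221.3] [-70.8  55.3] [(100, np.float64(65.7)), (125, np.float64(63.9)), (150, np.float64(62.0)), (175, np.float64(62.2)), (200, np.float64(59.2))]
scene [ 99.9 102.  219.3 220.3] [-72.6  57.5] [(75, np.float64(63.8)), (100, np.float64(63.2)), (125, np.float64(61.3)), (150, np.float64(59.8)), (175, np.float64(58.5)), (200, np.float64(57.1))]
```

```bash
python3 -m pendant '[[[0.01,-0.04,0.01],0,0],[[0.01,-0.04,0.01],0,0],[[0,0,0],0,0]]' | sed -n 1,4p; python3 tote.py
```

```text
time: 19.5
tcp_pos: [490.2, -61.2, 62.7]
tool_rot: [0.992, 0.125, -0.0, -0.0]
ft_force: [-1.5, 3.5, -1.3]
tcp 87.85130882727465 -3.6835256971979256 62.724379676027844 push -3.802519371257342
top [103.4 104.6 221.5 222.8] [-70.9  55.6] [(100, np.float64(65.4)), (125, np.float64(63.3)), (150, np.float64(62.5)), (175, np.float64(61.7)), (200, np.float64(60.1))]
scene [101.4 103.9 220.6 221.4] [-72.8  57.4] [(100, np.float64(62.9)), (125, np.float64(61.2)), (150, np.float64(60.2)), (175, np.float64(58.7)), (200, np.float64(57.2))]
```

```bash
python3 -m pendant '[[[0.01,-0.04,0.01],0,0],[[0.01,-0.04,0],0,0],[[0,0,0],0,0]]' | sed -n 1,4p; python3 tote.py
```

```text
time: 19.85
tcp_pos: [490.1, -62.5, 62.8]
tool_rot: [0.992, 0.126, -0.001, -0.001]
ft_force: [-2.3, 5.7, -1.8]
tcp 89.08784468658709 -4.081755491324568 62.800414598337184 push -6.151519972926467
top [104.9 105.7 222.8 223.7] [-70.8  55.3] [(100, np.float64(65.8)), (125, np.float64(63.9)), (150, np.float64(61.7)), (175, np.float64(60.6)), (200, np.float64(59.4))]
scene [102.3 105.  221.7 222.6] [-72.9  56.7] [(100, np.float64(62.9)), (125, np.float64(61.3)), (150, np.float64(60.0)), (175, np.float64(58.7)), (200, np.float64(57.0))]
```

```bash
python3 -m pendant '[[[0.01,-0.04,0.01],0,0],[[0.01,-0.04,0],0,0],[[0,0,0],0,0]]' | sed -n 1,4p; python3 tote.py
```

```text
time: 20.2
tcp_pos: [489.8, -63.5, 62.8]
tool_rot: [0.992, 0.126, -0.002, -0.002]
ft_force: [-3.5, 7.3, -1.4]
tcp 90.01257531794775 -4.612189563259175 62.77581458784087 push -7.919717766078803
top [105.8 107.2 223.7 224.6] [-71.   54.5] [(100, np.float64(65.1)), (125, np.float64(62.7)), (150, np.float64(62.7)), (175, np.float64(60.8)), (200, np.float64(59.9))]
scene [103.2 105.8 222.5 223.4] [-72.9  56.7] [(100, np.float64(62.7)), (125, np.float64(60.9)), (150, np.float64(59.9)), (175, np.float64(58.6)), (200, np.float64(56.8))]
```

The push has risen to 8 N with the heel near 112 mm and still high, and the finger carries 1.4 N of the tote's weight. The heel may be past the lip but held up by friction on the finger, so I'll slide the finger down.

```bash
python3 -m pendant '[[[0.01,0,-0.1],0,0],[[0,0,-0.1],0,0],[[0,0,-0.1],0,0],[[0,0,0],0,0]]' | sed -n 1,4p; python3 tote.py
```

```text
time: 20.63
tcp_pos: [490.2, -62.9, 55.2]
tool_rot: [0.992, 0.126, -0.002, -0.002]
ft_force: [-4.9, 9.1, -0.0]
tcp 89.5568610307629 -4.111061733792329 55.216101061589846 push -10.036529479471128
top [105.7 106.6 222.2 223.2] [-70.8  54.8] [(100, np.float64(59.4)), (125, np.float64(58.9)), (150, np.float64(60.5)), (175, np.float64(60.2)), (200, np.float64(60.3))]
scene [103.2 105.4 221.6 222.3] [-73.2  56.8] [(100, np.float64(57.0)), (125, np.float64(56.7)), (150, np.float64(56.8)), (175, np.float64(56.6)), (200, np.float64(56.9))]
```

It dropped: the rim height is now uniform, about 56.8 above the deck from end to end. I back off and lift.

```bash
python3 -m pendant '[[[-0.02,0.08,0],0,0],[[-0.05,0.2,0],0,0],[[-0.1,0.4,0],0,0],[[-0.15,0.6,0.1],0,0],[[-0.1,0.5,0.6],0,0],[[0,0.2,1],0,0],[[0,0,1],0,0],[[0,0,1],0,0],[[0,0,0],0,0],[[0,0,0],0,0]]'; python3 tote.py; python3 - <<'E'
from h import *
c=cam('top'); d=cam('scene')
a=c['image'][130:290,190:450,::-1]; b=d['image'][130:290,190:450,::-1]
cv2.imwrite('pics/fin.png',cv2.resize(np.vstack([a,b]),None,fx=1.85,fy=1.85,interpolation=cv2.INTER_CUBIC))
E
```

```text
time: 21.57
tcp_pos: [482.7, -15.7, 149.7]
tool_rot: [0.992, 0.126, 0.002, 0.0]
ft_force: [0.6, -0.3, -0.7]
width: -0.2
grasp_force: 0.0
tcp 42.044408459991004 1.0010040751826335 149.71308860316694 push 0.4138669368048865
top [103.6 104.3 220.1 221.1] [-71.1  56.6] [(100, np.float64(59.4)), (125, np.float64(58.6)), (150, np.float64(58.4)), (175, np.float64(59.9)), (200, np.float64(59.3))]
scene [101.6 103.6 219.4 220.3] [-73.1  56.9] [(100, np.float64(56.8)), (125, np.float64(56.7)), (150, np.float64(57.0)), (175, np.float64(56.8)), (200, np.float64(57.0))]
```

View pics/fin.png

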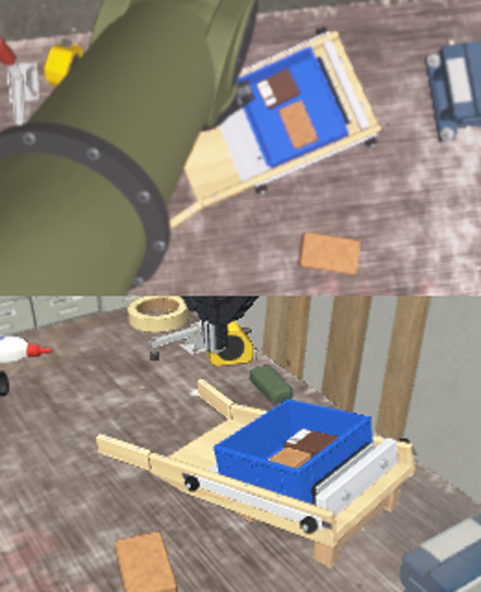

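The picture shows the tote flat behind the lip strip at (240,145) and against the buffer side, with both blocks in it at (278,90) and (298,125). The green block is where it was and the robot is clear, so I hand in.

```bash
python3 -c "
from plant import manip; print(manip.finish_job())"
```

```text
the job is handed in; nothing more can be done
None
```

The small cork block is in the tote beside the brown one, and the tote lies flat behind the lip on its rack; the highest push I read was about 10 N, and the job was handed in at about 22 s.

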